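# Lock up the trinket drawers with the locking rod

## Robot

A 6-joint arm with a two-finger parallel gripper is mounted at the origin on the work surface. World frame = base frame: x ahead of the robot, y to its left, z up, the work surface at z = 0. Lengths are in mm, angles in rad, forces in N, time in s.
With the tool pointing down it reaches from about 350 to 975 mm from the base axis. Payload 7.1 kg.
Tool frame: the origin (TCP) lies between the finger pads; the fingertips stand 8 mm ahead of it and the grasp point (between the pads) lies 11 mm behind it; x points along the fingers, y is the direction in which the jaws open and shut, and the axes are right-handed (so a half turn about x gives the same grasp; the last joint's range is limited). The gripper opens to 88 mm and grips with 3 to 60 N. Pads are 20 mm wide; open, the fingers measure 115 mm over their backs; the gripper's body (75 mm by 178 mm) begins 61 mm behind the grasp point.
Start: joints at [-1.343, 0.423, 1.63, -0, 1.089, -0.019], TCP at [152.708, -606.041, 230.675] pointing down, gripper open.
Joint ranges: [-3, 3], [-0.9, 2.11], [0.09, 2.58], [-1.31, 4.45], [0.11, 2.69], [-2.54, 2.54]. Speed limits (rad/s): [2.39, 2.39, 3.01, 3.14, 3.14, 3.14].

## Interface

Orientations are given as a rotation vector (axis times angle).
In Python, from workcell import ctrl gives the robot as it stands.
- The arm moves only by the tool apply_moves, never from a script. Its argument "increments" is a list of rows, each an object with "gripper": the opening in per cent of the stroke, from 0 (shut) to 100 (fully open); "delta_pos": the shift along the tool's x, y, z in cm, a list of three; "dr": the turn, a rotation vector about the tool's x, y, z in rad, a list of three. In form: [{"gripper": gripper, "delta_pos": [dx, dy, dz], "dr": [ax, ay, az]}, ...]. A call has exactly 5 rows; each row shifts and turns the commanded pose from where the row before left it, along the tool's axes as they then stand; what a row does not reach is not made up. A row lasts 1/12 s, in which the tool goes at most 41.7 mm and 7.16 degrees, less where a joint would pass 70% of its speed; a pose out of reach is approached as far as the arm can. A call with a gripper value outside its range is refused whole. The fingers move at their own pace and stop on an object; the grip force is fixed at half the most. Time passes only in rows, so rows that do not move let the fingers close, or fill a call up. It gives the time, the measured TCP pose, the force and the opening at its end, in the units of the state.
- ctrl.get_obs(): the state, without advancing time (a new reading comes with each control period).
- ctrl.get_image(name): name is "scene" or "top"; returns a dict with "img" (480x640x3 uint8, red, green, blue), "range_z" (480x640 float32, mm along the optical axis (not along the pixel's ray), 0 where there is no reading), "mtx" (3x3 intrinsics, pixels), "rvec" (rotation vector, rad) and "tvec" (3), from world to camera coordinates, as OpenCV has them. Camera axes: x right, y down, z forward; pixel columns grow to the right and rows downward; lengths in mm; the calibration is good to about 2 mm. A picture is of the moment at which its call begins.
- ctrl.close_job(): hands the job in, once; it reports no verdict.
The state is a dict: "t": time; "qpos": joint angles; "qvel": joint speeds; "joint_torque": joint torques, N m; "ee_pos": TCP position; "orientation": TCP orientation; "ft_force": force on the tool from outside, world axes, zero at the start; "moment": the same for the moment, N m; "width": finger opening in mm.
Only numpy, scipy, OpenCV 4.12 (cv2) and the standard library are available. Lean on these libraries where they do the work, as an engineer would, in place of code of your own. Each camera call takes 0.05 s, during which the arm holds its last target. There are 200 camera calls.

## Task

Lock up the small counter chest for the night: push both drawers fully shut so that their staples line up with the eyes on the chest, then slide the steel locking rod out of its parking bracket through both staples and the end eye until its head rests against the bracket. Leave the goods and things around it standing where they are.

Things in the scene. Friction and masses are not known exactly. Their poses are not given: they have to be found in the camera images.
- chest: Dark wooden counter chest, fixed, 287 mm wide (y -160 to 127), 200 deep, 120 high. Origin at counter level under its front face; x into the chest, away from the robot, y left along the front, z up; shut front = plane x 0. Steel plates 8 mm thick in y, 36 high, stand 40 mm out of the front; all their holes belong on one line along y at x -22, z 85 mm. Doll and gift box stand on its top.
- drawer_right (a joint): How far the right drawer is pulled out towards the robot (m): 0 fully shut, at most 0.11. Front 75 mm wide, 17 to 105 mm above the counter, with a small brass knob 36 mm up that stands 18 mm out. Slides with 1 to 2 N of friction, no spring, stops dead at 0, stays where it is left.
- drawer_left (a joint): The same for the left drawer.
- staple_right (a point): Centre of the 22 mm hole in the right drawer's staple, a plate at the middle of the drawer's front (y -22 mm of the chest), moving with the drawer. The hole is 22 mm ahead of the drawer's front; the plate's outer edge is 18 mm further towards the robot, a good place to push the drawer shut.
- staple_left (a point): Centre of the 22 mm hole in the left drawer's staple (y 60 mm of the chest), made alike.
- bracket_eye (a point): Centre of the 13.5 mm hole in the outer (right) plate of the fixed parking bracket, y -148 mm of the chest. A like plate stands at y -95; the rod is parked in both. The outer plate's right face, 4 mm right of this point, is where the rod's head stops.
- end_eye (a point): Centre of the 22 mm hole in the fixed end plate at the chest's left end, y 112 mm of the chest.
- rod_head (a point): Centre of the flat outer face of the rod's head, a disc 30 mm across, 18 mm thick. At the start it is about 215 mm right of the bracket's outer plate and droops up to 8 mm; home, it is 22 mm right of bracket_eye. The rod slides with a few newtons if its head is let rise to the line of the holes as it goes in; held low by a fingertip it binds. y points along the rod to its tip.
- rod_tip (a point): Tip of the rod's tapered nose, 294 mm from rod_head. When home it is 12 mm left of end_eye.
- rod: The loose locking rod, a polished steel tube of about 0.14 kg: head 30 mm across, plain shaft 12 mm thick and 276 mm long with a tapered nose. Parked in the bracket's two holes, pointing left along the chest's front. Origin on its axis at the head's inner face, 18 mm from rod_head; y along the rod to its tip.
- doll: Bystander: terracotta doll, 62 mm across, 85 mm tall, standing on the rear of the chest's top. Origin under its middle.
- giftbox: Bystander: white and red gift box, 74 x 94 x 48 mm, on the rear of the chest's top. Origin under its middle.
- tin: Bystander: green tea tin, 72 mm across, 100 mm tall, on the counter to the right of the chest, behind the line of the rod. Origin under its middle.
- mug: Bystander: white mug of tea, 80 mm across, 92 mm tall, on the counter to the left of the chest. Origin under its middle.
- calculator: Bystander: black calculator lying flat, 150 x 85 x 17 mm, on the counter in front and to the right of the chest, below the height of the rod. Origin under its middle.
- vase: Bystander: blue vase, 80 mm across, 125 mm tall, on the counter to the left of the chest. Origin under its middle.
- stapler: Bystander: black stapler, 120 x 32 x 44 mm, on the counter to the right, behind the tin. Origin under its middle.

How it is judged:
By the outcome, as a careful person would: the job done as asked, in the order asked, and still so for the second after the job is handed in, with the robot touching nothing.
It also fails if it takes over 59 s, if anything falls off the work surface, if the arm or the gripper's body presses on something with over 40 N, if the wrist force passes 120 N, or if a joint passes its speed limit or range.

## Working session

There is one attempt and no reset: what is moved stays moved. The work goes in short steps, Python scripts to look and compute and a tool call to move; the robot and the scene stay as the last step left them, time stands still between calls to the robot, and variables do not carry over. Pictures are saved under pics/ and viewed, about 8 in all and at most 12, crops included, and the job is handed in when it is done.

Besides the shell and the picture viewer there is one more tool, called after ">>>" as name([rows], argument=value, ...), one row to a line, values as JSON. apply_moves: Moves the arm, as the interface text tells. Its arguments: {"type":"object","properties":{"increments":{"type":"array","items":{"type":"object","properties":{"gripper":{"type":"number"},"delta_pos":{"type":"array","items":{"type":"number"}},"dr":{"type":"array","items":{"type":"number"}}}}}},"required":["increments"]}

```bash
mkdir -p pics
cat > h.py <<'E'
import numpy as np, cv2
from workcell import ctrl
def cam(n):
    d=ctrl.get_image(n); d['R']=cv2.Rodrigues(np.array(d['rvec'],float))[0]; d['t']=np.array(d['tvec'],float).ravel(); return d
def save(d,f,crop=None,s=1):
    im=d['img'][:,:,::-1]
    if crop: im=im[crop[1]:crop[3],crop[0]:crop[2]]
    cv2.imwrite('pics/'+f,cv2.resize(im,None,fx=s,fy=s,interpolation=cv2.INTER_CUBIC))
def cloud(d):
    K=d['mtx'];z=d['range_z'];v,u=np.mgrid[:480,:640]
    P=np.stack([(u-K[0,2])*z/K[0,0],(v-K[1,2])*z/K[1,1],z],-1)
    P=(P-d['t'])@d['R']; P[z==0]=np.nan; return P
def ray(d,u,v,z):
    r=np.linalg.inv(d['mtx'])@[u,v,1]; r=d['R'].T@r; c=-d['R'].T@d['t']; return c+r*(z-c[2])/r[2]
def proj(d,p):
    q=d['mtx']@(d['R']@np.array(p,float)+d['t']); return q[:2]/q[2]
E
python3 - <<'E'
from h import *
for n in('scene','top'):
    d=cam(n);save(d,n+'0.png');print(n,-d['R'].T@d['t'],d['mtx'][0,0])
    np.savez('/tmp/'+n+'0.npz',**d)
o=ctrl.get_obs();print(o)
E
```

```text
scene [634.32571226 693.79802177 583.38118546] 448.95547929007085
top [ 501.46313566   38.89147553 1237.77770951] 621.5348533273227
{'t': 0.1, 'qpos': array([-1.34300129e+00,  4.23758739e-01,  1.63059419e+00, -1.10588638e-05,
        1.08862632e+00, -1.90186522e-02]), 'qvel': array([-0.00099118, -0.00271493, -0.00175949,  0.00117235,  0.00096915,
       -0.00039117]), 'joint_torque': array([ 9.93814101e-04, -5.45616138e+01, -2.74323589e+01,  6.45808037e-02,
        1.88131223e-02, -2.35721041e-05]), 'ee_pos': array([ 152.59692314, -605.57831746,  229.99059993]), 'orientation': array([ 2.09060171,  0.26078949, -2.09092663]), 'ft_force': array([ 0.27199042,  0.43840941, -0.43385694]), 'moment': array([-0.05524705, -0.04563786, -0.01298299]), 'width': 87.91263469649594}
```

View pics/scene0.png

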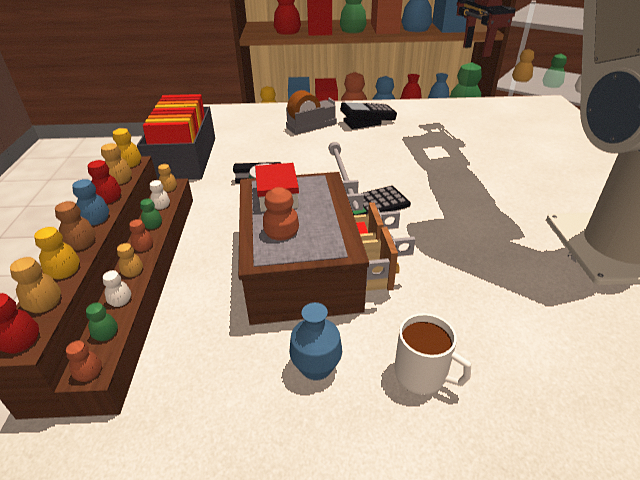

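View pics/top0.png

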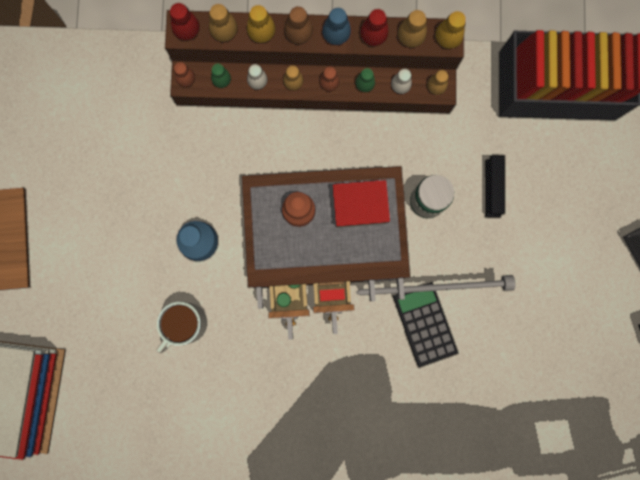

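The scene view shows both drawers pulled out. The left one is further out, with its staple at about (403,245). The top view shows the chest at (245-408,168-285), staples at (290,328) and (334,323), and the rod head at (509,283). Next I'll measure the chest frame and the rod.

Run:
```python
from h import *
d=dict(np.load('/tmp/top0.npz'));P=cloud(d)
u=np.arange(640)[None,:];v=np.arange(480)[:,None]
m=(P[...,2]>113)&(P[...,2]<127)&(u>235)&(u<420)&(v>155)&(v<300)
X=P[m];r=cv2.minAreaRect(X[:,:2].astype(np.float32));print('chest',r,np.median(X[:,2]));print(cv2.boxPoints(r))
# colour edge corner from image too
for q in [(245,285),(408,278),(402,168),(243,177)]: print(q,ray(d,*q,120)[:2])
b=cv2.boxPoints(r); b=b[np.argsort(b[:,0])][:2]; b=b[np.argsort(b[:,1])]  # front right, front left
ey=(b[1]-b[0])/np.linalg.norm(b[1]-b[0]);ex=np.array([ey[1],-ey[0]])
mid=(b[0]+b[1])/2; O=mid-ey*(-16.5);yaw=np.arctan2(ex[1],ex[0]);print('O',O,'yaw',yaw,'len',np.linalg.norm(b[1]-b[0]))
np.savez('/tmp/ch.npz',O=O,ex=ex,ey=ey)
L=np.stack([(P[...,:2]-O)@ex,(P[...,:2]-O)@ey],-1)
# things in front of the chest
f=(L[...,0]<-5)&(L[...,0]>-170)&(P[...,2]>60)&(P[...,2]<115)&(L[...,1]>-420)&(L[...,1]<130)
ys=L[f][:,1];xs=L[f][:,0];zs=P[f][:,2]
for a in range(-420,130,10):
    k=(ys>=a)&(ys<a+10)
    if k.sum()>0: print(a,k.sum(),'x',xs[k].min().round(),np.median(xs[k]).round(1),xs[k].max().round(),'z',np.median(zs[k]).round(),zs[k].max().round())
print('head',ray(d,509,283,90))
for n,q in dict(tin=(435,190),mug=(181,325),vase=(197,240),st=(494,186),calc=(428,325)).items(): 
    p=P[q[1],q[0]];print(n,p.round(),((p[:2]-O)@ex).round(),((p[:2]-O)@ey).round())
```

```text
chest ((658.0394287109375, 20.80645751953125), (206.60887145996094, 295.9862365722656), 5.289382457733154) 121.27993386894887
[[ 541.532    158.64616]
 [ 568.81775 -136.0797 ]
 [ 774.5469  -117.03325]
 [ 747.2611   177.69261]]
(245, 285) [546.60679868 162.18796401]
(408, 278) [ 567.40609118 -130.56446894]
(402, 168) [ 768.86711572 -116.89978117]
(243, 177) [743.59167128 173.57164777]
O [553.6538    27.712973] yaw 0.092317 len 295.98624
-370 7 x -29.0 -17.9 -8.0 z 87.0 91.0
-360 84 x -34.0 -19.5 -5.0 z 90.0 97.0
-350 114 x -35.0 -20.4 -5.0 z 87.0 99.0
-340 34 x -25.0 -20.5 -14.0 z 82.0 86.0
-330 32 x -26.0 -19.8 -15.0 z 84.0 88.0
-320 37 x -26.0 -20.0 -14.0 z 83.0 88.0
-310 33 x -25.0 -19.9 -15.0 z 84.0 89.0
-300 31 x -26.0 -20.6 -15.0 z 85.0 89.0
-290 39 x -26.0 -20.1 -14.0 z 83.0 91.0
-280 32 x -25.0 -20.4 -14.0 z 84.0 88.0
-270 32 x -25.0 -19.0 -15.0 z 85.0 90.0
-260 37 x -26.0 -20.2 -14.0 z 85.0 91.0
-250 33 x -25.0 -19.9 -14.0 z 86.0 90.0
-240 32 x -26.0 -19.8 -15.0 z 86.0 92.0
-230 37 x -26.0 -20.1 -14.0 z 86.0 91.0
-220 35 x -25.0 -19.6 -14.0 z 87.0 90.0
-210 33 x -26.0 -20.4 -
[... 813 characters left out ...]
110.0
0 88 x -52.0 -32.6 -7.0 z 82.0 110.0
10 38 x -53.0 -41.7 -6.0 z 100.0 107.0
20 69 x -57.0 -36.9 -5.0 z 84.0 110.0
30 70 x -57.0 -47.4 -5.0 z 103.0 109.0
40 38 x -60.0 -52.2 -45.0 z 104.0 108.0
50 101 x -97.0 -62.5 -46.0 z 104.0 110.0
60 95 x -97.0 -62.0 -45.0 z 104.0 110.0
70 40 x -60.0 -52.3 -47.0 z 105.0 109.0
80 82 x -57.0 -41.3 -5.0 z 84.0 109.0
90 70 x -57.0 -38.3 -5.0 z 81.0 110.0
100 47 x -37.0 -22.8 -6.0 z 98.0 108.0
110 60 x -37.0 -20.8 -6.0 z 103.0 109.0
head [ 565.16883804 -322.22170312   90.        ]
tin [ 734. -182.  101.] 160.0 -225.0
mug [471. 282.  79.] -59.0 261.0
vase [625. 250. 128.] 91.0 215.0
st [ 757. -309.   42.] 171.0 -354.0
calc [ 483. -187.   13.] -90.0 -207.0
```

```bash
cat >> h.py <<'E'
from scipy.spatial.transform import Rotation as Ro
yaw=.0923; ex=np.array([np.cos(yaw),np.sin(yaw),0]);ey=np.array([-np.sin(yaw),np.cos(yaw),0]);O=np.array([555.6,27.9,0])
def W(x,y,z): return O+ex*x+ey*y+[0,0,z]
def C(p): p=np.array(p)-O; return np.array([p@ex,p@ey,p[2]])
def st():
    o=ctrl.get_obs();R=Ro.from_rotvec(o['orientation']).as_matrix()
    print('t',o['t'],'tcp',o['ee_pos'].round(1),'chest',C(o['ee_pos']).round(1),'F',o['ft_force'].round(1),'w',o['width'],'q',o['qpos'].round(2));return o,R
E
python3 - <<'E'
from h import *
o,R=st();print(R.round(3))
# goal: tool x down, y along chest ey (or -ey)
for s in(1,-1):
    G=np.c_[[0,0,-1],s*ey,np.cross([0,0,-1],s*ey)]
    print(s,Ro.from_matrix(R.T@G).as_rotvec())
print(R.T@(W(-125,19,230)-o['ee_pos']))
E
```

```text
t 0.1 tcp [ 152.6 -605.6  230. ] chest [-459.7 -593.6  230. ] F [ 0.3  0.4 -0.4] w 87.91263469649594 q [-1.34  0.42  1.63 -0.    1.09 -0.02]
[[-0.     0.244 -0.97 ]
 [ 0.001 -0.97  -0.244]
 [-1.    -0.001 -0.   ]]
1 [-2.98707314e+00 -2.07275231e-03  1.35547134e-04]
-1 [1.54518803e-01 9.05751577e-05 1.38505228e-03]
[   0.76554891 -553.82977496 -424.97505683]
```

>>> apply_moves([
  {"gripper": 80,"delta_pos": [0,-2.77,-2.125],"dr": [0,0,0]},
  {"gripper": 80,"delta_pos": [0,-2.77,-2.125],"dr": [0,0,0]},
  {"gripper": 80,"delta_pos": [0,-2.77,-2.125],"dr": [0,0,0]},
  {"gripper": 80,"delta_pos": [0,-2.77,-2.125],"dr": [0,0,0]},
  {"gripper": 80,"delta_pos": [0,-2.77,-2.125],"dr": [0,0,0]},
])

```text
t: 0.52
ee_pos: [222.1, -444.0, 230.3]
orientation: [2.091, 0.26, -2.091]
ft_force: [-0.2, 0.5, 0.2]
width: 70.2
```

>>> apply_moves([
  {"gripper": 80,"delta_pos": [0,-2.77,-2.125],"dr": [0,0,0]},
  {"gripper": 80,"delta_pos": [0,-2.77,-2.125],"dr": [0,0,0]},
  {"gripper": 80,"delta_pos": [0,-2.77,-2.125],"dr": [0,0,0]},
  {"gripper": 80,"delta_pos": [0,-2.77,-2.125],"dr": [0,0,0]},
  {"gripper": 80,"delta_pos": [0,-2.77,-2.125],"dr": [0,0,0]},
])

```text
t: 0.93
ee_pos: [291.2, -283.8, 230.5]
orientation: [2.09, 0.259, -2.091]
ft_force: [0.0, 0.1, -0.1]
width: 70.2
```

>>> apply_moves([
  {"gripper": 80,"delta_pos": [0,-2.77,-2.125],"dr": [0,0,0]},
  {"gripper": 80,"delta_pos": [0,-2.77,-2.125],"dr": [0,0,0]},
  {"gripper": 80,"delta_pos": [0,-2.77,-2.125],"dr": [0,0,0]},
  {"gripper": 80,"delta_pos": [0,-2.77,-2.125],"dr": [0,0,0]},
  {"gripper": 80,"delta_pos": [0,-2.77,-2.125],"dr": [0,0,0]},
])

```text
t: 1.35
ee_pos: [360.4, -123.6, 230.7]
orientation: [2.09, 0.259, -2.09]
ft_force: [0.5, -0.2, -0.4]
width: 70.2
```

>>> apply_moves([
  {"gripper": 80,"delta_pos": [0,-2.77,-2.125],"dr": [0,0,0]},
  {"gripper": 80,"delta_pos": [0,-2.77,-2.125],"dr": [0,0,0]},
  {"gripper": 80,"delta_pos": [0,-2.77,-2.125],"dr": [0,0,0]},
  {"gripper": 80,"delta_pos": [0,-2.77,-2.125],"dr": [0.077,0,0]},
  {"gripper": 80,"delta_pos": [0,-2.77,-2.125],"dr": [0.077,0,0]},
])

```text
t: 1.77
ee_pos: [431.7, 35.7, 230.6]
orientation: [2.175, 0.098, -2.176]
ft_force: [0.3, -0.1, 0.5]
width: 70.2
```

Run:
```python
from h import *
o,R=st();G=np.c_[[0,0,-1],-ey,np.cross([0,0,-1],-ey)]
print(Ro.from_matrix(R.T@G).as_rotvec(),R.T@(W(-125,19,84)-o['ee_pos']))
```

```text
t 1.7667 tcp [431.7  35.7 230.6] chest [-122.6   19.2  230.6] F [ 0.3 -0.1  0.5] w 70.1787415459836 q [ 0.06  0.14  2.03 -0.    0.97  1.54]
[-2.53805889e-03  5.19844927e-04  4.55179244e-06] [146.56224414   0.24058167   2.28578707]
```

>>> apply_moves([
  {"gripper": 80,"delta_pos": [3.6,0,0],"dr": [0,0,0]},
  {"gripper": 80,"delta_pos": [3.6,0,0],"dr": [0,0,0]},
  {"gripper": 80,"delta_pos": [3.6,0,0],"dr": [0,0,0]},
  {"gripper": 80,"delta_pos": [3.6,0,0],"dr": [0,0,0]},
  {"gripper": 80,"delta_pos": [0.2,0,0],"dr": [0,0,0]},
])

```text
t: 2.18
ee_pos: [427.6, 33.8, 79.5]
orientation: [2.162, 0.101, -2.185]
ft_force: [-0.5, -0.4, 0.1]
width: 70.4
```

>>> apply_moves([
  {"gripper": 80,"delta_pos": [0,0,-0.8],"dr": [0,0,0]},
  {"gripper": 80,"delta_pos": [0,0,-0.8],"dr": [0,0,0]},
  {"gripper": 80,"delta_pos": [0,0,-0.8],"dr": [0,0,0]},
  {"gripper": 80,"delta_pos": [0,0,-0.8],"dr": [0,0,0]},
  {"gripper": 80,"delta_pos": [0,0,-0.8],"dr": [0,0,0]},
])

```text
t: 2.6
ee_pos: [473.6, 37.6, 86.4]
orientation: [2.177, 0.101, -2.171]
ft_force: [-2.3, 0.5, 2.6]
width: 70.4
```

Run:
```python
from h import *
st();d=cam('scene');save(d,'push1.png',(220,130,480,310),3)
```

```text
t 2.6 tcp [473.6  37.6  86.4] chest [-80.8  17.2  86.4] F [-2.3  0.5  2.6] w 70.40096847755296 q [ 0.05  0.44  2.05 -0.    0.65  1.53]
```

View pics/push1.png

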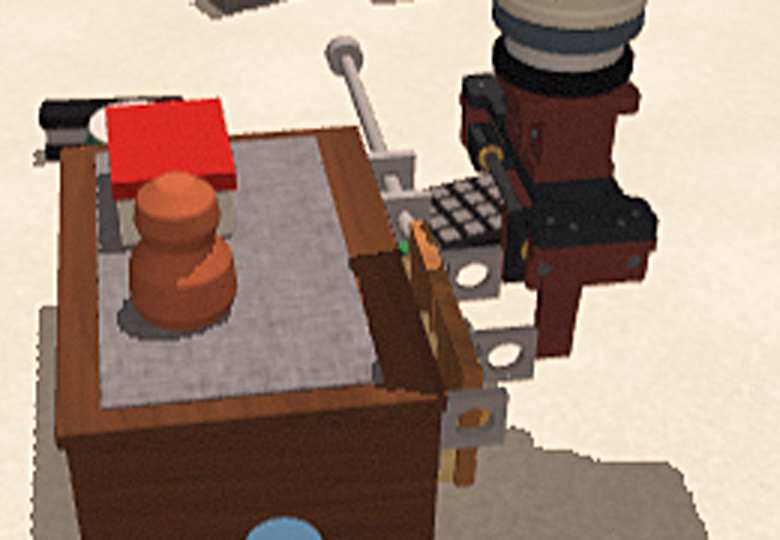

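The crop shows the near finger against the left staple at (540,350) and both drawers part-way in. I'll keep pushing, more slowly.

>>> apply_moves([
  {"gripper": 80,"delta_pos": [0,-0.2,-0.5],"dr": [0,0,0]},
  {"gripper": 80,"delta_pos": [0,0,-0.5],"dr": [0,0,0]},
  {"gripper": 80,"delta_pos": [0,0,-0.5],"dr": [0,0,0]},
  {"gripper": 80,"delta_pos": [0,0,-0.4],"dr": [0,0,0]},
  {"gripper": 80,"delta_pos": [0,0,-0.3],"dr": [0,0,0]},
])

```text
t: 3.07
ee_pos: [494.0, 41.7, 84.7]
orientation: [2.174, 0.101, -2.174]
ft_force: [-2.9, -0.7, 2.9]
width: 70.1
```

>>> apply_moves([
  {"gripper": 80,"delta_pos": [0,0,-0.2],"dr": [0,0,0]},
  {"gripper": 80,"delta_pos": [0,0,-0.1],"dr": [0,0,0]},
  {"gripper": 80,"delta_pos": [0,0,-0.1],"dr": [0,0,0]},
  {"gripper": 80,"delta_pos": [0,0,-0.1],"dr": [0,0,0]},
  {"gripper": 80,"delta_pos": [0,0,0],"dr": [0,0,0]},
])

```text
t: 3.48
ee_pos: [498.5, 42.1, 84.6]
orientation: [2.174, 0.101, -2.174]
ft_force: [-2.4, -0.1, -0.3]
width: 70.4
```

Run:
```python
from h import *
st()
```

```text
t 3.4833 tcp [498.5  42.1  84.6] chest [-55.6  19.4  84.6] F [-2.4 -0.1 -0.3] w 70.4144747960103 q [0.06 0.47 1.99 0.   0.68 1.54]
```

>>> apply_moves([
  {"gripper": 80,"delta_pos": [0,0,-0.1],"dr": [0,0,0]},
  {"gripper": 80,"delta_pos": [0,0,-0.1],"dr": [0,0,0]},
  {"gripper": 80,"delta_pos": [0,0,-0.1],"dr": [0,0,0]},
  {"gripper": 80,"delta_pos": [0,0,-0.1],"dr": [0,0,0]},
  {"gripper": 80,"delta_pos": [0,0,-0.1],"dr": [0,0,0]},
])

```text
t: 3.9
ee_pos: [503.3, 42.5, 84.6]
orientation: [2.174, 0.101, -2.174]
ft_force: [-2.6, 0.3, -0.2]
width: 70.0
```

>>> apply_moves([
  {"gripper": 80,"delta_pos": [0,0,-0.05],"dr": [0,0,0]},
  {"gripper": 80,"delta_pos": [0,0,-0.05],"dr": [0,0,0]},
  {"gripper": 80,"delta_pos": [0,0,-0.05],"dr": [0,0,0]},
  {"gripper": 80,"delta_pos": [0,0,0],"dr": [0,0,0]},
  {"gripper": 80,"delta_pos": [0,0,0],"dr": [0,0,0]},
])

```text
t: 4.32
ee_pos: [503.9, 42.6, 84.6]
orientation: [2.172, 0.101, -2.176]
ft_force: [-6.0, 0.2, 4.1]
width: 70.2
```

Run:
```python
from h import *
st()
```

```text
t 4.3167 tcp [503.9  42.6  84.6] chest [-50.1  19.4  84.6] F [-6.   0.2  4.1] w 70.19158913053386 q [ 0.06  0.48  1.98 -0.    0.68  1.54]
```

>>> apply_moves([
  {"gripper": 80,"delta_pos": [0,0,-0.1],"dr": [0,0,0]},
  {"gripper": 80,"delta_pos": [0,0,-0.1],"dr": [0,0,0]},
  {"gripper": 80,"delta_pos": [0,0,-0.05],"dr": [0,0,0]},
  {"gripper": 80,"delta_pos": [0,0,0],"dr": [0,0,0]},
  {"gripper": 80,"delta_pos": [0,0,0],"dr": [0,0,0]},
])

```text
t: 4.73
ee_pos: [503.9, 42.6, 84.4]
orientation: [2.166, 0.101, -2.181]
ft_force: [-13.2, -1.1, 9.6]
width: 70.0
```

Run:
```python
from h import *
st()
```

```text
t 4.7333 tcp [503.9  42.6  84.4] chest [-50.1  19.4  84.4] F [-13.2  -1.1   9.6] w 70.03750685611514 q [ 0.06  0.48  1.98 -0.    0.69  1.54]
```

>>> apply_moves([
  {"gripper": 80,"delta_pos": [0,0,1],"dr": [0,0,0]},
  {"gripper": 80,"delta_pos": [0,0,2],"dr": [0,0,0]},
  {"gripper": 80,"delta_pos": [0,0,3],"dr": [0,0,0]},
  {"gripper": 40,"delta_pos": [-3.5,0,2],"dr": [0,0,0]},
  {"gripper": 0,"delta_pos": [-4,0,2],"dr": [0,0,0]},
])

```text
t: 5.15
ee_pos: [406.6, 33.5, 155.9]
orientation: [2.169, 0.101, -2.179]
ft_force: [1.1, -0.0, 1.3]
width: 60.0
```

Run:
```python
from h import *
o,R=st()
d=cam('top');P=cloud(d);c=P-O;X=c@ex;Y=c@ey;Z=P[...,2]
for n,a,b in(('fixed',-155,-140),('fix2',-101,-89),('R',-29,-15),('Rfront',-15,10),('L',53,67),('Lfront',70,90),('end',105,119)):
    k=(Y>a)&(Y<b)&(Z>92)&(Z<112)&(X<8)&(X>-75);print(n,k.sum(),X[k].min().round(1),np.percentile(X[k],[2,50]).round(1))
save(d,'t2.png',(230,250,550,370),2.4)
k=(Y<-345)&(Y>-380)&(Z>60)&(Z<115)&(X<10)&(X>-50);print('head',X[k].mean(),Y[k].min(),Y[k].mean(),Z[k].max())
s=cam('scene');save(s,'s2.png',(300,120,430,310),3)
# rotate -90 about tool x -> jaws along chest x
for sg in(1,-1):
    G=np.c_[[0,0,-1],sg*ex,np.cross([0,0,-1],sg*ex)];print(sg,Ro.from_matrix(R.T@G).as_rotvec())
print('toward',R.T@(W(-22,-400,180)-o['ee_pos']),W(-22,-385,75))
```

```text
t 5.15 tcp [406.6  33.5 155.9] chest [-147.9   19.3  155.9] F [ 1.1 -0.   1.3] w 60.01174062231114 q [ 0.05  0.23  2.14 -0.    0.77  1.53]
fixed 117 -39.8 [-39.5 -21. ]
fix2 109 -39.8 [-39.7 -21.1]
R 100 -38.9 [-38.7 -19.7]
Rfront 7 -3.8 [-3.7 -3.1]
L 98 -39.1 [-38.9 -21.6]
Lfront 6 -3.5 [-3.5 -1.8]
end 98 -39.3 [-39.  -19.3]
head -21.726664147304124 -360.9730410202451 -352.9331483723329 96.12128150630615
1 [-1.57031175  0.00344099  0.00361129]
-1 [ 1.57127515  0.00361176 -0.00344144]
toward [ -24.66528989  419.3640962  -125.53998598] [ 569.17871096 -357.48891864   75.        ]
```

View pics/t2.png

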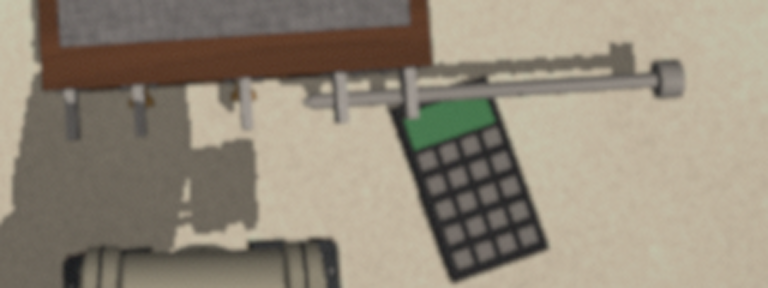

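View pics/s2.png

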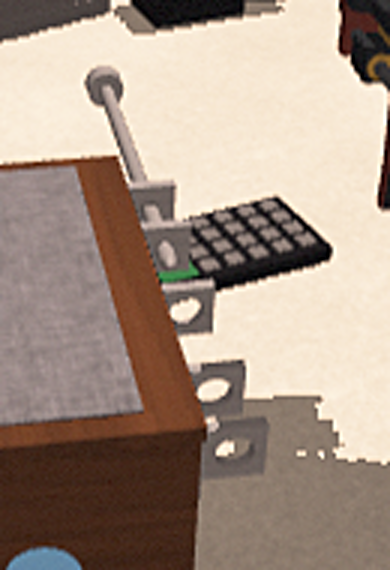

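The top crop shows all five plates in one row, at crop (70,115), (140,110), (245,105), (340,97) and (410,92). The measured outer edges agree within 1 mm, so both drawers are shut. The rod head is at crop (668,78). Next I move to the right of the head and turn the jaws 90°.

>>> apply_moves([
  {"gripper": 0,"delta_pos": [-0.165,2.8,-0.837],"dr": [0,0,0]},
  {"gripper": 0,"delta_pos": [-0.165,2.8,-0.837],"dr": [0,0,0]},
  {"gripper": 0,"delta_pos": [-0.165,2.8,-0.837],"dr": [0,0,0]},
  {"gripper": 0,"delta_pos": [-0.165,2.8,-0.837],"dr": [0,0,0]},
  {"gripper": 0,"delta_pos": [-0.165,2.8,-0.837],"dr": [0,0,0]},
])

```text
t: 5.67
ee_pos: [465.4, -103.5, 165.1]
orientation: [2.176, 0.1, -2.171]
ft_force: [0.1, 0.5, 0.6]
width: 18.9
```

>>> apply_moves([
  {"gripper": 0,"delta_pos": [-0.165,2.8,-0.837],"dr": [0,0,0]},
  {"gripper": 0,"delta_pos": [-0.165,2.8,-0.837],"dr": [0,0,0]},
  {"gripper": 0,"delta_pos": [-0.165,2.8,-0.837],"dr": [0,0,0]},
  {"gripper": 0,"delta_pos": [-0.165,2.8,-0.837],"dr": [0,0,0]},
  {"gripper": 0,"delta_pos": [-0.165,2.8,-0.837],"dr": [0,0,0]},
])

```text
t: 6.08
ee_pos: [519.8, -239.4, 172.9]
orientation: [2.175, 0.1, -2.172]
ft_force: [-0.7, -0.7, -0.3]
width: 0.5
```

>>> apply_moves([
  {"gripper": 0,"delta_pos": [-0.165,2.8,-0.837],"dr": [0,0,0]},
  {"gripper": 0,"delta_pos": [-0.165,2.8,-0.837],"dr": [0,0,0]},
  {"gripper": 0,"delta_pos": [-0.165,2.8,-0.837],"dr": [0,0,0]},
  {"gripper": 0,"delta_pos": [-0.165,2.8,-0.837],"dr": [0,0,0]},
  {"gripper": 0,"delta_pos": [-0.165,2.8,-0.837],"dr": [0,0,0]},
])

```text
t: 6.5
ee_pos: [574.3, -374.9, 180.8]
orientation: [2.175, 0.1, -2.172]
ft_force: [-0.6, -0.1, 0.2]
width: 0.6
```

>>> apply_moves([
  {"gripper": 0,"delta_pos": [0,0,0],"dr": [-0.121,0,0]},
  {"gripper": 0,"delta_pos": [0,0,0],"dr": [-0.121,0,0]},
  {"gripper": 0,"delta_pos": [0,0,0],"dr": [-0.121,0,0]},
  {"gripper": 0,"delta_pos": [0,0,0],"dr": [-0.121,0,0]},
  {"gripper": 0,"delta_pos": [0,0,0],"dr": [-0.121,0,0]},
])

```text
t: 6.92
ee_pos: [573.9, -373.6, 180.6]
orientation: [1.814, 0.664, -1.812]
ft_force: [-0.5, 0.3, -0.1]
width: 0.5
```

>>> apply_moves([
  {"gripper": 0,"delta_pos": [0,0,0],"dr": [-0.121,0,0]},
  {"gripper": 0,"delta_pos": [0,0,0],"dr": [-0.121,0,0]},
  {"gripper": 0,"delta_pos": [0,0,0],"dr": [-0.121,0,0]},
  {"gripper": 0,"delta_pos": [0,0,0],"dr": [-0.121,0,0]},
  {"gripper": 0,"delta_pos": [0,0,0],"dr": [-0.121,0,0]},
])

```text
t: 7.33
ee_pos: [573.9, -373.4, 180.7]
orientation: [1.4, 1.072, -1.399]
ft_force: [-0.1, 0.4, -0.5]
width: 0.5
```

>>> apply_moves([
  {"gripper": 0,"delta_pos": [0,0,0],"dr": [-0.12,0,0]},
  {"gripper": 0,"delta_pos": [0,0,0],"dr": [-0.12,0,0]},
  {"gripper": 0,"delta_pos": [0,0,0],"dr": [-0.12,0,0]},
  {"gripper": 0,"delta_pos": [0,0,0],"dr": [0,0,0]},
  {"gripper": 0,"delta_pos": [0,0,0],"dr": [0,0,0]},
])

```text
t: 7.75
ee_pos: [573.6, -373.2, 181.0]
orientation: [1.144, 1.249, -1.144]
ft_force: [0.1, 0.4, 0.2]
width: 0.6
```

Run:
```python
from h import *
o,R=st();G=np.c_[[0,0,-1],ex,np.cross([0,0,-1],ex)];print(Ro.from_matrix(R.T@G).as_rotvec())
print('toward',R.T@(W(-22,-400,73)-o['ee_pos']))
d=cam('scene');P=cloud(d);X,Y,Z=(P-O)@ex,(P-O)@ey,P[...,2]
k=(Y>-340)&(Y<-180)&(Z>65)&(Z<110)&(X<-5)&(X>-40)
print(k.sum(),np.polyfit(Y[k],Z[k],1),np.polyfit(Y[k],X[k],1))
k=(Y>-385)&(Y<-345)&(Z>50)&(Z<110)&(X<15)&(X>-60);print('head',k.sum(),[ (a[k].min().round(1),a[k].max().round(1)) for a in(X,Y,Z)])
```

```text
t 7.75 tcp [ 573.6 -373.2  181. ] chest [ -19.  -401.1  181. ] F [0.1 0.4 0.2] w 0.6225004813037569 q [-0.59  0.56  1.52 -0.    1.06 -0.68]
[-0.00391156  0.0004842  -0.00052832]
toward [107.96850169  -3.02235816  -1.09185062]
170 [3.34760303e-02 9.13527767e+01] [-2.29567091e-05 -1.56538881e+01]
head 38 [(np.float64(-28.6), np.float64(-1.7)), (np.float64(-359.9), np.float64(-345.2)), (np.float64(64.0), np.float64(91.2))]
```

>>> apply_moves([
  {"gripper": 0,"delta_pos": [3.6,-0.3,0],"dr": [0,0,0]},
  {"gripper": 0,"delta_pos": [3.6,0,0],"dr": [0,0,0]},
  {"gripper": 0,"delta_pos": [3.6,0,0],"dr": [0,0,0]},
  {"gripper": 0,"delta_pos": [0,0,0],"dr": [0,0,0]},
  {"gripper": 0,"delta_pos": [0,0,0],"dr": [0,0,0]},
])

```text
t: 8.22
ee_pos: [569.0, -372.4, 71.9]
orientation: [1.143, 1.255, -1.144]
ft_force: [0.7, -0.7, 0.3]
width: 0.6
```

>>> apply_moves([
  {"gripper": 0,"delta_pos": [0,0,-0.5],"dr": [0,0,0]},
  {"gripper": 0,"delta_pos": [0,0,-0.5],"dr": [0,0,0]},
  {"gripper": 0,"delta_pos": [0,0,-0.5],"dr": [0,0,0]},
  {"gripper": 0,"delta_pos": [0,0,-0.5],"dr": [0,0,0]},
  {"gripper": 0,"delta_pos": [0,0,-0.4],"dr": [0,0,0]},
])

```text
t: 8.63
ee_pos: [568.5, -348.7, 75.2]
orientation: [1.141, 1.249, -1.14]
ft_force: [-0.4, 0.3, -0.2]
width: 0.7
```

Run:
```python
from h import *
o,R=st()
d=cam('scene');save(d,'s3.png',(300,100,430,260),4)
```

```text
t 8.6333 tcp [ 568.5 -348.7   75.2] chest [ -21.9 -376.2   75.2] F [-0.4  0.3 -0.2] w 0.7450194109766624 q [-0.57  0.67  1.61  0.    0.85 -0.66]
```

View pics/s3.png

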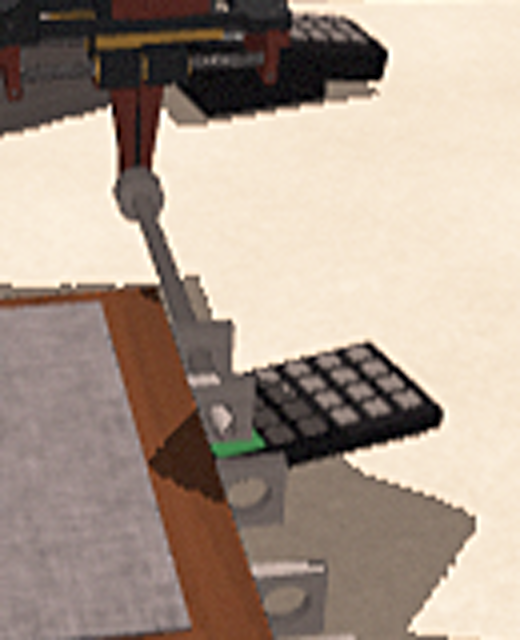

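The crop shows the shut fingers directly behind the rod head at (138,193), in line with it. I start the push, rising slightly as I go.

>>> apply_moves([
  {"gripper": 0,"delta_pos": [-0.02,0,-0.5],"dr": [0,0,0]},
  {"gripper": 0,"delta_pos": [-0.02,0,-0.5],"dr": [0,0,0]},
  {"gripper": 0,"delta_pos": [-0.02,0,-0.5],"dr": [0,0,0]},
  {"gripper": 0,"delta_pos": [-0.02,0,-0.5],"dr": [0,0,0]},
  {"gripper": 0,"delta_pos": [-0.02,0,-0.5],"dr": [0,0,0]},
])

```text
t: 9.1
ee_pos: [565.8, -324.3, 74.9]
orientation: [1.141, 1.25, -1.141]
ft_force: [0.2, -4.2, 0.2]
width: 0.4
```

>>> apply_moves([
  {"gripper": 0,"delta_pos": [-0.02,0,-0.5],"dr": [0,0,0]},
  {"gripper": 0,"delta_pos": [-0.02,0,-0.5],"dr": [0,0,0]},
  {"gripper": 0,"delta_pos": [-0.02,0,-0.5],"dr": [0,0,0]},
  {"gripper": 0,"delta_pos": [-0.02,0,-0.5],"dr": [0,0,0]},
  {"gripper": 0,"delta_pos": [-0.02,0,-0.5],"dr": [0,0,0]},
])

```text
t: 9.52
ee_pos: [563.3, -299.0, 75.8]
orientation: [1.141, 1.251, -1.141]
ft_force: [0.5, -3.9, 0.8]
width: 0.3
```

```bash
cat > rod.py <<'E'
from h import *
o,R=st();G=np.c_[[0,0,-1],ex,np.cross([0,0,-1],ex)];print(Ro.from_matrix(R.T@G).as_rotvec().round(3))
d=cam('top');P=cloud(d);X,Y,Z=(P-O)@ex,(P-O)@ey,P[...,2]
for a,b in((-375,-160),(-138,-102),(-86,-28),(-14,52),(68,105),(117,140)):
    k=(Y>a)&(Y<b)&(Z>66)&(Z<(97))&(X<-8)&(X>-36)
    if k.sum()>8:
        print((a,b),k.sum(),'Y',Y[k].min().round(),Y[k].max().round(),'X',np.median(X[k]).round(1),'Z',np.median(Z[k]).round(1))
E
python3 rod.py
```

```text
t 9.5167 tcp [ 563.3 -299.    75.8] chest [ -22.4 -326.2   75.8] F [ 0.5 -3.9  0.8] w 0.30617791964773206 q [-0.51  0.64  1.68 -0.    0.82 -0.6 ]
[-0.  0. -0.]
(-375, -160) 622 Y -316.0 -160.0 X -22.1 Z 86.4
(-138, -102) 129 Y -138.0 -102.0 X -22.0 Z 89.8
(-86, -28) 201 Y -86.0 -28.0 X -22.0 Z 91.8
```

>>> apply_moves([
  {"gripper": 0,"delta_pos": [-0.02,0,-0.5],"dr": [0,0,0]},
  {"gripper": 0,"delta_pos": [-0.02,0,-0.5],"dr": [0,0,0]},
  {"gripper": 0,"delta_pos": [-0.02,0,-0.5],"dr": [0,0,0]},
  {"gripper": 0,"delta_pos": [-0.02,0,-0.5],"dr": [0,0,0]},
  {"gripper": 0,"delta_pos": [-0.02,0,-0.5],"dr": [0,0,0]},
])

```text
t: 9.98
ee_pos: [560.8, -273.8, 76.6]
orientation: [1.141, 1.252, -1.141]
ft_force: [-0.6, -1.4, 0.1]
width: 0.6
```

>>> apply_moves([
  {"gripper": 0,"delta_pos": [-0.02,0,-0.5],"dr": [0,0,0]},
  {"gripper": 0,"delta_pos": [-0.02,0,-0.5],"dr": [0,0,0]},
  {"gripper": 0,"delta_pos": [-0.02,0,-0.5],"dr": [0,0,0]},
  {"gripper": 0,"delta_pos": [-0.02,0,-0.5],"dr": [0,0,0]},
  {"gripper": 0,"delta_pos": [-0.02,0,-0.5],"dr": [0,0,0]},
])

```text
t: 10.4
ee_pos: [558.7, -249.1, 77.7]
orientation: [1.141, 1.251, -1.141]
ft_force: [0.5, -1.0, -0.7]
width: 0.7
```

```bash
python3 rod.py
```

```text
t 10.4 tcp [ 558.7 -249.1   77.7] chest [ -22.5 -276.1   77.7] F [ 0.5 -1.  -0.7] w 0.6599589285345121 q [-0.44  0.61  1.74  0.    0.79 -0.53]
[-0. -0.  0.]
(-375, -160) 408 Y -263.0 -160.0 X -21.9 Z 88.2
(-138, -102) 129 Y -138.0 -102.0 X -21.9 Z 89.8
(-86, -28) 200 Y -86.0 -28.0 X -22.3 Z 91.1
(-14, 52) 142 Y -14.0 29.0 X -22.5 Z 92.4
```

>>> apply_moves([
  {"gripper": 0,"delta_pos": [-0.02,0,-0.5],"dr": [0,0,0]},
  {"gripper": 0,"delta_pos": [-0.02,0,-0.5],"dr": [0,0,0]},
  {"gripper": 0,"delta_pos": [-0.02,0,-0.5],"dr": [0,0,0]},
  {"gripper": 0,"delta_pos": [-0.01,0,-0.5],"dr": [0,0,0]},
  {"gripper": 0,"delta_pos": [-0.01,0,-0.5],"dr": [0,0,0]},
])

```text
t: 10.87
ee_pos: [556.4, -224.2, 78.5]
orientation: [1.141, 1.251, -1.141]
ft_force: [0.3, 0.1, 1.3]
width: 0.6
```

>>> apply_moves([
  {"gripper": 0,"delta_pos": [-0.01,0,-0.5],"dr": [0,0,0]},
  {"gripper": 0,"delta_pos": [-0.01,0,-0.5],"dr": [0,0,0]},
  {"gripper": 0,"delta_pos": [-0.01,0,-0.5],"dr": [0,0,0]},
  {"gripper": 0,"delta_pos": [-0.01,0,-0.5],"dr": [0,0,0]},
  {"gripper": 0,"delta_pos": [-0.01,0,-0.5],"dr": [0,0,0]},
])

```text
t: 11.28
ee_pos: [554.1, -199.3, 79.0]
orientation: [1.141, 1.251, -1.141]
ft_force: [0.6, 0.1, -0.2]
width: 0.6
```

```bash
python3 rod.py
```

```text
t 11.2833 tcp [ 554.1 -199.3   79. ] chest [ -22.5 -226.1   79. ] F [ 0.6  0.1 -0.2] w 0.5779543627890055 q [-0.37  0.58  1.8   0.    0.77 -0.46]
[-0. -0.  0.]
(-375, -160) 176 Y -206.0 -160.0 X -21.7 Z 89.6
(-138, -102) 128 Y -138.0 -102.0 X -21.9 Z 89.2
(-86, -28) 202 Y -86.0 -28.0 X -22.4 Z 89.1
(-14, 52) 231 Y -14.0 51.0 X -23.3 Z 88.2
(68, 105) 31 Y 69.0 79.0 X -23.4 Z 88.2
```

>>> apply_moves([
  {"gripper": 0,"delta_pos": [0,0,-0.4],"dr": [0,0,0]},
  {"gripper": 0,"delta_pos": [0,0,-0.4],"dr": [0,0,0]},
  {"gripper": 0,"delta_pos": [0,0,-0.4],"dr": [0,0,0]},
  {"gripper": 0,"delta_pos": [0,0,-0.4],"dr": [0,0,0]},
  {"gripper": 0,"delta_pos": [0,0,-0.4],"dr": [0,0,0]},
])

```text
t: 11.75
ee_pos: [552.3, -179.6, 79.0]
orientation: [1.141, 1.251, -1.141]
ft_force: [-0.3, -0.9, -0.6]
width: 0.4
```

>>> apply_moves([
  {"gripper": 0,"delta_pos": [0,0,-0.4],"dr": [0,0,0]},
  {"gripper": 0,"delta_pos": [0,0,-0.3],"dr": [0,0,0]},
  {"gripper": 0,"delta_pos": [0,0,-0.3],"dr": [0,0,0]},
  {"gripper": 0,"delta_pos": [0,0,-0.2],"dr": [0,0,0]},
  {"gripper": 0,"delta_pos": [0,0,-0.2],"dr": [0,0,0]},
])

```text
t: 12.17
ee_pos: [551.0, -165.8, 79.0]
orientation: [1.141, 1.251, -1.141]
ft_force: [0.7, -0.4, -0.3]
width: 0.5
```

```bash
python3 rod.py
```

```text
t 12.1667 tcp [ 551.  -165.8   79. ] chest [ -22.4 -192.4   79. ] F [ 0.7 -0.4 -0.3] w 0.5081184906807117 q [-0.31  0.56  1.83 -0.    0.75 -0.4 ]
[-0.  0. -0.]
(-375, -160) 29 Y -168.0 -160.0 X -17.9 Z 88.8
(-138, -102) 125 Y -138.0 -103.0 X -21.9 Z 89.1
(-86, -28) 196 Y -86.0 -29.0 X -22.1 Z 88.5
(-14, 52) 225 Y -14.0 51.0 X -22.0 Z 87.5
(68, 105) 124 Y 69.0 104.0 X -21.9 Z 86.8
```

Expect contact with the bracket in about 12 mm; going slowly.

>>> apply_moves([
  {"gripper": 0,"delta_pos": [0,0,-0.2],"dr": [0,0,0]},
  {"gripper": 0,"delta_pos": [0,0,-0.2],"dr": [0,0,0]},
  {"gripper": 0,"delta_pos": [0,0,-0.2],"dr": [0,0,0]},
  {"gripper": 0,"delta_pos": [0,0,-0.2],"dr": [0,0,0]},
  {"gripper": 0,"delta_pos": [0,0,-0.1],"dr": [0,0,0]},
])

```text
t: 12.63
ee_pos: [550.1, -156.8, 79.0]
orientation: [1.141, 1.251, -1.141]
ft_force: [0.0, 0.2, -0.7]
width: 0.6
```

>>> apply_moves([
  {"gripper": 0,"delta_pos": [0,0,-0.1],"dr": [0,0,0]},
  {"gripper": 0,"delta_pos": [0,0,-0.1],"dr": [0,0,0]},
  {"gripper": 0,"delta_pos": [0,0,-0.1],"dr": [0,0,0]},
  {"gripper": 0,"delta_pos": [0,0,0],"dr": [0,0,0]},
  {"gripper": 0,"delta_pos": [0,0,0],"dr": [0,0,0]},
])

```text
t: 13.05
ee_pos: [550.2, -155.2, 79.0]
orientation: [1.14, 1.25, -1.141]
ft_force: [0.3, -7.5, -3.1]
width: 0.3
```

```bash
python3 rod.py
```

```text
t 13.05 tcp [ 550.2 -155.2   79. ] chest [ -22.3 -181.8   79. ] F [ 0.3 -7.5 -3.1] w 0.34275916653853694 q [-0.29  0.56  1.84 -0.    0.74 -0.39]
[ 0.     0.002 -0.001]
(-138, -102) 123 Y -138.0 -102.0 X -22.3 Z 89.8
(-86, -28) 201 Y -86.0 -28.0 X -22.4 Z 89.0
(-14, 52) 223 Y -14.0 51.0 X -22.2 Z 88.7
(68, 105) 125 Y 69.0 105.0 X -22.1 Z 88.4
(117, 140) 13 Y 118.0 123.0 X -22.0 Z 84.6
```

>>> apply_moves([
  {"gripper": 0,"delta_pos": [0,0,-0.1],"dr": [0,0,0]},
  {"gripper": 0,"delta_pos": [0,0,-0.1],"dr": [0,0,0]},
  {"gripper": 0,"delta_pos": [0,0,-0.1],"dr": [0,0,0]},
  {"gripper": 0,"delta_pos": [0,0,0],"dr": [0,0,0]},
  {"gripper": 0,"delta_pos": [0,0,0],"dr": [0,0,0]},
])

```text
t: 13.52
ee_pos: [550.2, -155.0, 79.0]
orientation: [1.137, 1.247, -1.142]
ft_force: [-0.8, -22.9, -6.1]
width: 0.5
```

>>> apply_moves([
  {"gripper": 0,"delta_pos": [0,0,0.5],"dr": [0,0,0]},
  {"gripper": 0,"delta_pos": [0,0,1],"dr": [0,0,0]},
  {"gripper": 0,"delta_pos": [0,0,2],"dr": [0,0,0]},
  {"gripper": 0,"delta_pos": [0,0,3],"dr": [0,0,0]},
  {"gripper": 0,"delta_pos": [0,0,3],"dr": [0,0,0]},
])

```text
t: 13.93
ee_pos: [558.5, -246.2, 79.1]
orientation: [1.14, 1.252, -1.14]
ft_force: [-0.0, 0.6, 0.2]
width: 0.4
```

>>> apply_moves([
  {"gripper": 0,"delta_pos": [-3,0,0],"dr": [0,0,0]},
  {"gripper": 0,"delta_pos": [-3,0,0],"dr": [0,0,0]},
  {"gripper": 0,"delta_pos": [-3,0,0],"dr": [0,0,0]},
  {"gripper": 0,"delta_pos": [-3,0,0],"dr": [0,0,0]},
  {"gripper": 0,"delta_pos": [0,0,0],"dr": [0,0,0]},
])

```text
t: 14.35
ee_pos: [561.5, -247.3, 205.2]
orientation: [1.143, 1.242, -1.137]
ft_force: [1.6, -0.8, -0.9]
width: 0.6
```

Run:
```python
from h import *
exec(open('rod.py').read())
k=(Y<-155)&(Y>-200)&(Z>74)&(Z<112)&(X<0)&(X>-45);print('head Y',Y[k].min(),Y[k].max(),k.sum())
for n,a,b in(('fixed',-150,-140),('R',-29,-15),('L',53,67),('end',105,118)):
    k=(Y>a)&(Y<b)&(Z>97)&(Z<112)&(X<8)&(X>-75);print(n,X[k].min().round(1))
a=d['img'][150:370,170:520][:,:,::-1]
s=cam('scene');b=s['img'][120:430,230:480][:,:,::-1]
h=500
cv2.imwrite('pics/fin.png',np.hstack([cv2.resize(a,(445,280)),cv2.resize(b,(350,434))[:280]]) if 0 else np.vstack([cv2.resize(a,(480,300),interpolation=2),cv2.resize(b[:156],(480,300),interpolation=2)]))
```

```text
t 14.35 tcp [ 561.5 -247.3  205.2] chest [ -19.5 -274.5  205.2] F [ 1.6 -0.8 -0.9] w 0.6170794839656805 q [-0.43  0.43  1.68  0.    1.02 -0.53]
[-0.     0.004 -0.008]
(-375, -160) 32 Y -170.0 -160.0 X -25.8 Z 95.3
(-138, -102) 126 Y -138.0 -102.0 X -22.1 Z 89.2
(-86, -28) 199 Y -86.0 -28.0 X -22.2 Z 88.5
(-14, 52) 223 Y -14.0 51.0 X -22.0 Z 86.8
(68, 105) 124 Y 69.0 105.0 X -21.8 Z 85.8
(117, 140) 12 Y 118.0 124.0 X -21.8 Z 81.8
head Y -169.95041292970208 -155.14388149859715 130
fixed -39.7
R -38.9
L -39.1
end -39.4
```

View pics/fin.png

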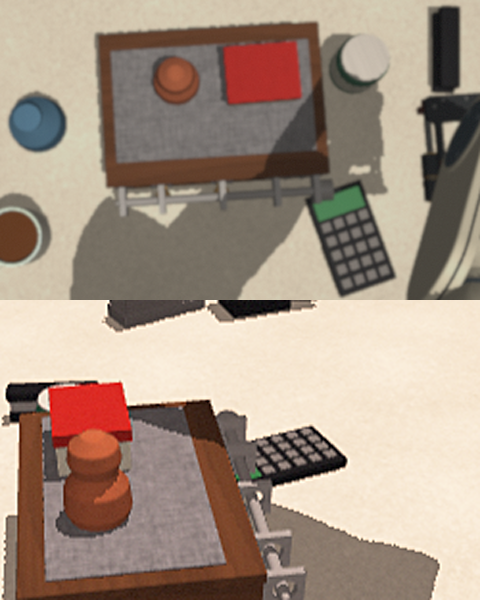

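The final picture shows the rod through all five plates, with its head against the bracket at (320,188) and its tip past the end eye at (120,200). The bystanders stand where they did.

```bash
python3 -c "
from h import *
st();print(ctrl.close_job())"
```

```text
t 14.45 tcp [ 559.  -246.   200.3] chest [ -21.8 -273.1  200.3] F [-0.1  0.5  0.1] w 0.3299625798040763 q [-0.43  0.44  1.69  0.    1.01 -0.53]
the job is handed in; nothing more can be done
None
```

The chest is locked and the job was handed in at about 14.5 s. I pushed both drawers shut together by their staples, up to a dead stop at about 13 N. Then I pushed the rod home from behind its head with shut fingers. It slid at 4 N or less and stopped dead against the bracket at about 23 N.

- **Drawers:** the staple edges are at x −38.9 and −39.1 mm, and the fixed plates at −39.7 and −39.4 mm, so they line up within 1 mm.
- **Rod:** the head's outer face is at y −170 mm, which is where it should be when home. The tip shows at about y 124 mm, 12 mm past the end eye, and the rod passes through both staples.
- **Surroundings:** by eye, the bystanders stand where they were in the final picture. The vase, doll, gift box, tin, stapler and calculator show in full, the mug only partly at the picture's edge. The arm was clear of everything.
- **Disagreements:** the depth readings came out about 2 mm high. The chest's front came out about 2 mm off, so I corrected it from the rod's known line. No check failed.

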